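# Show a moulded T-handled plug to the inspection camera

### The arm

A 7-joint arm with a two-finger parallel gripper is mounted at the origin on the work surface. World frame = base frame: x ahead of the robot, y to its left, z up, the work surface at z = 0. Lengths are in m, angles in rad, forces in N, time in s.
With the tool pointing down it reaches from about 0.425 to 0.925 m from the base axis. Payload 6.8 kg.
Tool frame: the origin (TCP) lies midway between the tips of the shut fingers; the grasp point (between the pads) lies 19 mm behind it; z points along the fingers, y is the line along which they close (so a half turn about z gives the same grasp; the last joint's range is limited). The gripper opens to 85 mm and grips with 20 to 120 N. Pads are 22 mm wide; open, the fingers measure 114 mm over their backs; the gripper's body (76 mm by 85 mm) begins 54 mm behind the grasp point. The pads swing forward as they close: fully open they stand 13 mm farther back than shut.
Start: joints at [1.086, 0.477, 0.022, 1.555, -0.011, 1.109, -0.083], TCP at [0.248, -0.628, 0.231] pointing down, gripper open.
Joint ranges: [-2.96, 2.96], [-0.34, 2.1], [-1.41, 1.46], [0.24, 2.44], [-1.37, 4.51], [0.17, 1.92], [-2.96, 2.96]. Speed limits (rad/s): [2.39, 2.39, 3.14, 3.14, 3.14, 3.14, 3.14].

### API

Orientations are given as a rotation vector (axis times angle).
In Python, from bench import status, vision, r gives the robot as it stands. The module is installed in compiled form; this text tells all that it offers.
- The arm moves only by the shell command python3 -m handwheel 'ROWS' [OPENING] [FORCE]. ROWS is JSON, a list of rows, each an object with "dp": the shift along the tool's x, y, z in m, a list of three; "delta_rot": the turn, a rotation vector about the tool's x, y, z in rad, a list of three. In form: [{"dp": [x, y, z], "delta_rot": [rx, ry, rz]}, ...]. A call has 1 to 12 rows; each row is the pose to reach, as a shift and turn from the pose commanded when the call began, along the tool's axes at that moment; what a row does not reach only later rows make up. A row lasts 1/8 s, in which the tool goes at most 62.5 mm and 10.7 degrees, less where a joint would pass 70% of its speed; a pose out of reach is approached as far as the arm can. A call with a gripper value outside its range is refused whole. OPENING is the opening, from 0 (shut) to 1 (fully open), set as the call begins (- or left out, the last holds). The fingers move at their own pace and stop on an object; FORCE is the grip in N (left out, the last holds). Time passes only in rows, so rows that repeat a pose let the fingers close. It gives the time, the measured TCP pose, the force, the opening and the grip force at its end, in the units of the state.
- status.get_obs(): the state, without advancing time (a new reading comes with each control period).
- vision.grab_frame(name): name is "scene" or "top" or "wrist"; returns a dict with "img" (384x512x3 uint8, blue, green, red), "fovy" (degrees; the focal length in pixels is half the picture's height over the tangent of half this angle, whatever the lens; pixels are square), "cx", "cy" (the principal point, pixels), "world_from_camera" (4x4, takes a point from camera to world coordinates). Camera axes: x right, y up, looking along -z (the intrinsics and any distortion apply to the point x, -y, -z); pixel columns grow to the right and rows downward; lengths in m; the calibration is good to about 2 mm. A picture is of the moment at which its call begins. There is no depth.
- r.hand_in(): hands the job in; it is judged then, once.
The state is a dict: "clock": time; "joints": joint angles; "qvel": joint speeds; "tau": joint torques, N m; "tcp_pos": TCP position; "orientation": TCP orientation; "contact_force": force on the tool from outside, world axes, zero at the start; "moment": the same for the moment, N m; "grip_width": finger opening in m; "gripper_force": force on a finger pad.
Only numpy, scipy, OpenCV 4.12 (cv2) and the standard library are available. Lean on these libraries where they do the work, as an engineer would, in place of code of your own. Each camera call takes 0.05 s, during which the arm holds its last target. There are 200 camera calls.

### The job

Draw the T-handled plug up out of the open mould half, tip it over and hold it up to the inspection camera, with the middle of its stem about 10 cm in front of the lens on the line of sight and the stem square to that line. The program finishes while still holding it there, raised and still, carried by the gripper alone. Leave the other two plugs in their cavities, do not touch the camera or its stand, and do not disturb the other things on the bench.

Things in the scene. Friction and masses are not known exactly. Their poses are not given: they have to be found in the camera images.
- mould: Open lower mould half, steel, fixed: clamp plate 150 x 270 x 18 mm, cavity plate 150 x 220 mm, flat top face 70 mm above the bench. Origin: centre of its underside; long side along y, z up. Three round cavities, 23 mm bore, 48 mm deep, at y = -62, 0, +62 mm (x = 0), each with one plug standing in it. (The steel block with four upright guide pins, further left, is the upper half: not needed.)
- t_plug: T-handled plug, white plastic, 17-34 g, loose in one of the cavities (any). Origin: centre of the stem's foot; z up the stem. Stem 20 mm dia, z 0-45; flange 30 mm dia, z 45-49, rests on the mould's face; T-handle: upright flat bar 11 mm thick (x), 56 long (y), 26 high (z 49-75), within 25 deg of the row of cavities; grip it from above across the 11 mm. Draws out freely upwards.
- stem_mid (a point): Point on the axis of the T-handled plug at the middle of its stem, 22.5 mm above the foot (z = 22.5 mm in the plug's frame); its axes are the plug's.
- knob_plug: A plug with the same white stem and flange but a round knob head, 26 mm diameter and 26 mm high above the flange; in another cavity of the same mould. Origin at the foot of its stem. To be left where it is.
- hex_plug: A plug with the same white stem and flange but a low hexagonal head, 22 mm across flats and 12 mm high above the flange; in another cavity. Origin at the foot of its stem. To be left where it is.
- camera_stand: Stand of the inspection camera, fixed: grey base plate 150 x 140 x 14 mm (110 mm before to 40 mm behind the post), steel post 18 mm dia, 374 mm high, level arm at 305 mm height carrying the camera head. Origin: on the bench on the post's axis, z up; the head hangs out from the post to the stand's -x, the robot's side.
- lens (a point): Centre of the camera's lens face, 129 mm before the post, 246 mm above the bench. The head is a cylinder 106 mm long, 46 mm dia at its front ring light, looking down at 45 deg towards the stand's -x. The point's z axis lies along the line of sight, from the lens back into the camera (up and away from the robot); x is square to both, y is level.
- focus (a point): Point on the line of sight 100 mm in front of the lens face (z = -100 mm in the lens frame), 200 mm before the post and 175 mm above the bench, in free air. Axes as for the lens: z along the line of sight towards the lens, y level.
- caliper: Bystander: digital caliper lying on the bench, 235 mm long along its y axis, 14 mm high. Origin: on the bench, under its beam's middle.
- drift: Bystander: round brass rod lying on the bench, 12 mm diameter, 150 mm long along its x axis. Origin: on the bench, under its middle.
- tape: Bystander: roll of clear tape lying flat, 90 mm diameter, 24 mm high. Origin: centre of its underside.
- flask: Bystander: pink drinking flask, 68 mm diameter, 220 mm high. Origin: centre of its underside.
Things that resemble listed ones, but are neither listed nor needed, are in the scene too. Leave any red look-alike of the t_plug alone.

How it is judged:
On the way:
1. the T-handled plug is in the gripper, its foot drawn clear above the mould's parting face (z of t_plug in the frame of mould above 0.075 m and contact force between the fingers and t_plug above 0.5 N), for 0.2 s.
At the end, for the whole second after the job is handed in: Gripper alone holds the T-handled plug, still, foot over 80 mm above the bench; stem middle within 25 mm of the line of sight (on each axis across it), 65-135 mm before the lens; stem square to it within 18 deg, tipped over 25 deg; other plugs within 8 mm, bystanders 30 mm of their starts (x of stem_mid in the frame of focus between -0.025 and 0.025 m and y of stem_mid in the frame of focus between -0.025 and 0.025 m and z of stem_mid in the frame of focus between -0.035 and 0.035 m and angle between the z axis of t_plug and the z axis of focus, either way round above 1.25 rad and angle between t_plug's own z axis and vertical above 0.44 rad and height (world z) of t_plug above 0.08 m and contact force between the fingers and t_plug above 1 N and contact force between t_plug and mould below 0.1 N and contact force between t_plug and camera_stand below 0.1 N and linear speed of t_plug below 0.03 m/s and angular speed of t_plug below 0.3 rad/s and distance of each of knob_plug, hex_plug from where it was at the start of the episode below 0.008 m and distance of each of caliper, drift, tape, flask from where it was at the start of the episode below 0.03 m); the arm keeps its last pose, push and grip.
It fails at once if another plug is disturbed in its cavity (distance of any of knob_plug, hex_plug from where it was at the start of the episode above 0.012 m).
It fails at once if the camera or its stand is touched (contact force between any of the arm, the fingers, t_plug and camera_stand above 2 N).
It fails at once if a bystander is knocked away (distance of any of caliper, drift, tape, flask from where it was at the start of the episode above 0.04 m).
It also fails if it takes over 35 s, if anything falls off the work surface, if the arm or the gripper's body presses on something with over 40 N, if the wrist force passes 120 N, or if a joint passes its speed limit or range.

## Working session

There is one attempt and no reset: what is moved stays moved. The work goes in short steps, Python scripts to look and compute and a shell command to move; the robot and the scene stay as the last step left them, time stands still between calls to the robot, and variables do not carry over. Pictures are saved under pics/ and viewed, at most 10 in all, crops included, and the job is handed in when it is done.

```bash
mkdir -p pics; cat > h.py <<'E'
import numpy as np, cv2
from scipy.spatial.transform import Rotation as R
from bench import status, vision, r
def grab(n):
    f=vision.grab_frame(n); return f
def ray(f,u,v):
    h=f["img"].shape[0]; fl=h/2/np.tan(np.radians(f["fovy"])/2)
    T=np.array(f["world_from_camera"]); d=T[:3,:3]@np.array([(u-f["cx"])/fl,-(v-f["cy"])/fl,-1]); return T[:3,3],d
def at_z(f,u,v,z):
    o,d=ray(f,u,v); return o+d*(z-o[2])/d[2]
def proj(f,p):
    h=f["img"].shape[0]; fl=h/2/np.tan(np.radians(f["fovy"])/2)
    T=np.array(f["world_from_camera"]); q=T[:3,:3].T@(np.array(p)-T[:3,3]); return f["cx"]+fl*q[0]/-q[2], f["cy"]-fl*q[1]/-q[2]
E
python3 - <<'E'
from h import *
import pickle
F={n:grab(n) for n in("scene","top","wrist")}
pickle.dump(F,open("f0.pkl","wb"))
for n in F:
    print(n,{k:(np.round(v,3).tolist() if k!="img" else 0) for k,v in F[n].items()})
for n in("scene","top"): cv2.imwrite(f"pics/{n}0.png",cv2.resize(F[n]["img"],(768,576),interpolation=cv2.INTER_CUBIC))
print(status.get_obs())
E
```

```text
scene {'img': 0, 'fovy': 52.213, 'cx': 254.075, 'cy': 191.772, 'world_from_camera': [[-0.634, -0.558, 0.535, 1.195], [0.773, -0.439, 0.458, 0.503], [-0.021, 0.704, 0.71, 0.99], [0.0, 0.0, 0.0, 1.0]]}
top {'img': 0, 'fovy': 52.414, 'cx': 255.846, 'cy': 193.737, 'world_from_camera': [[0.001, 0.995, -0.095, 0.477], [-1.0, -0.002, -0.024, -0.06], [-0.024, 0.095, 0.995, 1.315], [0.0, 0.0, 0.0, 1.0]]}
wrist {'img': 0, 'fovy': 61.593, 'cx': 252.636, 'cy': 196.436, 'world_from_camera': [[0.368, 0.896, 0.248, 0.312], [-0.93, 0.355, 0.096, -0.602], [-0.002, -0.266, 0.964, 0.372], [0.0, 0.0, 0.0, 1.0]]}
{'clock': 0.15, 'joints': array([ 1.08588442,  0.47764621,  0.02237087,  1.55619174, -0.01151637,
        1.10929575, -0.08311679]), 'qvel': array([ 0.00143968, -0.00322286, -0.00048267, -0.00217448,  0.00163262,
       -0.00205793, -0.00038385]), 'tau': array([ 3.92199028e-03, -5.96922576e+01,  1.61100570e+00, -2.81494707e+01,
        1.26922995e-02,  6.48737652e-03,  4.26401118e-05]), 'tcp_pos': array([ 0.24819444, -0.62723704,  0.23053916]), 'orientation': array([-3.08466488e+00, -5.88100922e-01,  5.62566669e-04]), 'contact_force': array([ 0.77973672, -0.88822215,  0.3967091 ]), 'moment': array([-0.04608038,  0.05061957,  0.03823621]), 'gripper_force': 0.0, 'grip_width': 0.0853400017678655}
```

View pics/top0.png

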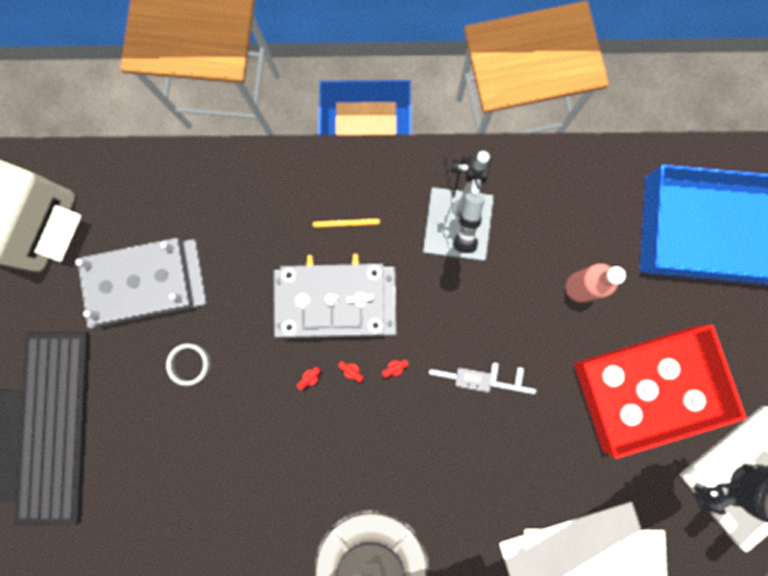

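View pics/scene0.png

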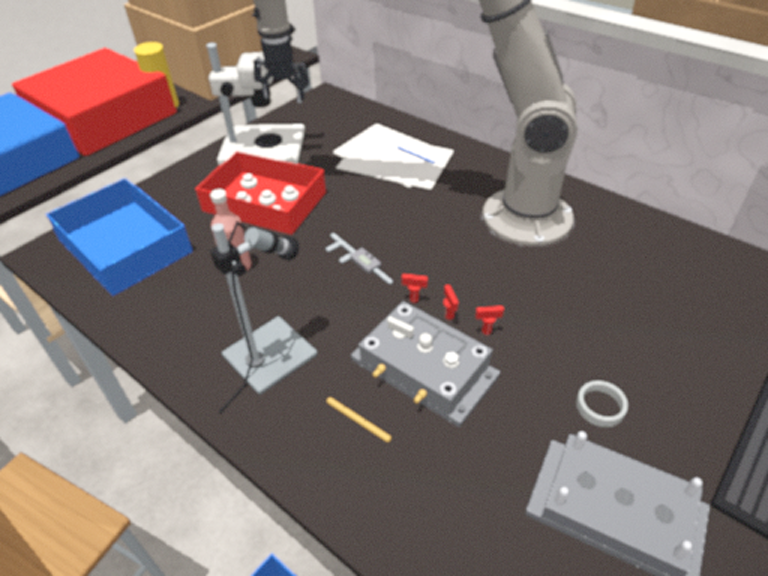

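The top view shows the mould at about (335,300) with the T-plug in its right-hand cavity at (360,298), and the stand's base at (458,224). The scene view shows the same: T-plug at (400,327), camera head at (270,242).

```bash
python3 - <<'E'
from h import *
import pickle
F=pickle.load(open("f0.pkl","rb"))
def c(n,u,v,w,h,s): return cv2.resize(F[n]["img"][v:v+h,u:u+w],None,fx=s,fy=s,interpolation=cv2.INTER_CUBIC)
a=c("top",175,165,100,75,4);b=c("top",270,90,100,75,4)
d=c("scene",230,195,100,75,4);e=c("scene",130,140,100,133,3)
o=np.zeros((600,800,3),np.uint8);o[:300,:400]=a;o[:300,400:]=b;o[300:,:400]=d
e=c("scene",125,140,100,75,4);o[300:,400:]=e
cv2.imwrite("pics/c.png",o)
E
```

```text
(no output)
```

View pics/c.png

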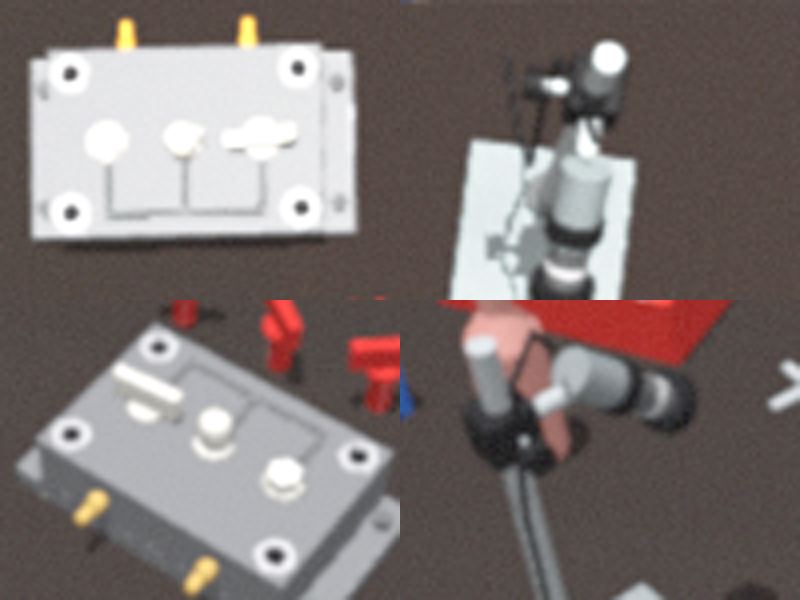

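```bash
python3 - <<'E'
from h import *
import pickle
F=pickle.load(open("f0.pkl","rb"));T=F["top"];S=F["scene"]
np.set_printoptions(precision=4,suppress=True)
print("rings",*[at_z(T,175+u/4,165+v/4,.07)[:2] for u,v in[(70,73),(298,68),(302,207),(71,212)]])
print("ringsS",*[at_z(S,230+u/4,195+(v-300)/4,.07)[:2] for u,v in[(159,346),(72,434),(274,555),(359,456)]])
print("handleT",*[at_z(T,175+u/4,165+v/4,.10)[:2] for u,v in[(222,140),(298,131)]])
print("handleS",*[at_z(S,230+u/4,195+(v-300)/4,.10)[:2] for u,v in[(116,370),(183,408)]])
print("base",*[at_z(T,u/1.5,v/1.5,.014)[:2] for u,v in[(431,189),(493,190),(487,259),(424,250)]])
print("baseS",*[at_z(S,u/1.5,v/1.5,.014)[:2] for u,v in[(222,352),(279,319),(316,351),(262,388)]])
def tri(a,b):
    (o,d),(p,e)=ray(T,*a),ray(S,*b); d=d/np.linalg.norm(d);e=e/np.linalg.norm(e)
    s=np.linalg.lstsq(np.c_[d,-e],p-o,rcond=None)[0]; x,y=o+d*s[0],p+e*s[1]; return (x+y)/2,np.linalg.norm(x-y)
print("posttop",tri((270+209/4,90+57/4),(125+81/4,140+45/4)), at_z(T,270+209/4,90+57/4,.374),at_z(S,125+81/4,140+45/4,.374))
# silhouettes for the base by mask
m=cv2.inRange(T["img"],(150,150,140),(255,255,255))
cv2.imwrite("pics/m.png",m)
print("lensT",at_z(T,466/1.5,242/1.5,.246),"S",at_z(S,125+270/4,140+102/4,.246))
E
```

```text
rings [0.6301 0.1752] [ 0.6337 -0.009 ] [ 0.5219 -0.0124] [0.518  0.1726]
ringsS [ 0.5218 -0.0104] [ 0.6341 -0.0067] [0.6299 0.1758] [0.5176 0.1745]
handleT [0.5732 0.0492] [ 0.5802 -0.0103]
handleS [ 0.5835 -0.0041] [0.5821 0.0586]
base [ 0.8323 -0.1351] [ 0.8292 -0.2751] [ 0.6716 -0.259 ] [ 0.6925 -0.1184]
baseS [ 0.8176 -0.2717] [ 0.6766 -0.2447] [ 0.691  -0.1164] [ 0.8274 -0.1359]
posttop (array([ 0.7881, -0.2005,  0.3732]), np.float64(0.001140882920306059)) [ 0.7883 -0.2008  0.374 ] [ 0.7884 -0.199   0.374 ]
lensT [ 0.6686 -0.1855  0.246 ] S [ 0.6614 -0.1852  0.246 ]
```

```bash
cat >> h.py <<'E'
np.set_printoptions(precision=4,suppress=True)
def to(p,Rt):
    o=status.get_obs(); R0=R.from_rotvec(o["orientation"])
    dp=R0.inv().apply(np.array(p)-o["tcp_pos"]); dr=(R0.inv()*Rt).as_rotvec()
    print("dp",dp,"rot",dr,"rows",np.linalg.norm(dp)/.0625,np.degrees(np.linalg.norm(dr))/10.7)
def down(psi,s=1):   # tool y = s*(cos psi, sin psi)
    y=s*np.array([np.cos(psi),np.sin(psi),0]); z=np.array([0,0,-1.]); return R.from_matrix(np.c_[np.cross(y,z),y,z])
E
python3 - <<'E'
from h import *
o=status.get_obs(); print(R.from_rotvec(o["orientation"]).as_matrix())
for s in(1,-1): to((.577,.02,.24),down(.08,s))
E
```

```text
[[ 0.9299  0.3679 -0.0006]
 [ 0.3679 -0.9299  0.0013]
 [-0.0001 -0.0014 -1.    ]]
dp [ 0.5439 -0.4809 -0.0088] rot [-0.0013 -0.0008 -1.274 ] rows 11.616467124564547 6.822013391981909
dp [ 0.5439 -0.4809 -0.0088] rot [-0.0009  0.0014  1.8676] rows 11.616467124564547 10.00042210192148
```

```bash
python3 -m handwheel '[{"dp":[0.544,-0.481,-0.009],"delta_rot":[0,0,-1.274]},{"dp":[0.544,-0.481,-0.009],"delta_rot":[0,0,-1.274]},{"dp":[0.544,-0.481,-0.009],"delta_rot":[0,0,-1.274]},{"dp":[0.544,-0.481,-0.009],"delta_rot":[0,0,-1.274]},{"dp":[0.544,-0.481,-0.009],"delta_rot":[0,0,-1.274]},{"dp":[0.544,-0.481,-0.009],"delta_rot":[0,0,-1.274]},{"dp":[0.544,-0.481,-0.009],"delta_rot":[0,0,-1.274]},{"dp":[0.544,-0.481,-0.009],"delta_rot":[0,0,-1.274]},{"dp":[0.544,-0.481,-0.009],"delta_rot":[0,0,-1.274]},{"dp":[0.544,-0.481,-0.009],"delta_rot":[0,0,-1.274]},{"dp":[0.544,-0.481,-0.009],"delta_rot":[0,0,-1.274]},{"dp":[0.544,-0.481,-0.009],"delta_rot":[0,0,-1.274]}]' 1
python3 - <<'E'
from h import *
to((.577,.02,.24),down(.08,1))
E
```

```text
clock: 1.65
tcp_pos: [0.5779, 0.0233, 0.2403]
orientation: [-2.127, -2.311, -0.002]
contact_force: [-1.1, -0.4, -0.5]
grip_width: 0.0857
gripper_force: 0.0
dp [-0.0033 -0.0012  0.0003] rot [ 0.0003 -0.0012  0.0031] rows 0.0558285118101835 0.01785137708700473
```

```bash
python3 -m handwheel '[{"dp":[0,0,0],"delta_rot":[0,0,0]},{"dp":[0,0,0],"delta_rot":[0,0,0]}]'
python3 - <<'E'
from h import *
import pickle
f=grab("wrist"); pickle.dump(f,open("w1.pkl","wb"))
cv2.imwrite("pics/w1.png",cv2.resize(f["img"],(800,600),interpolation=cv2.INTER_CUBIC))
E
```

```text
clock: 1.9
tcp_pos: [0.5768, 0.0188, 0.2398]
orientation: [-2.131, -2.308, 0.002]
contact_force: [0.4, 0.5, 0.3]
grip_width: 0.0855
gripper_force: 0.0
```

View pics/w1.png

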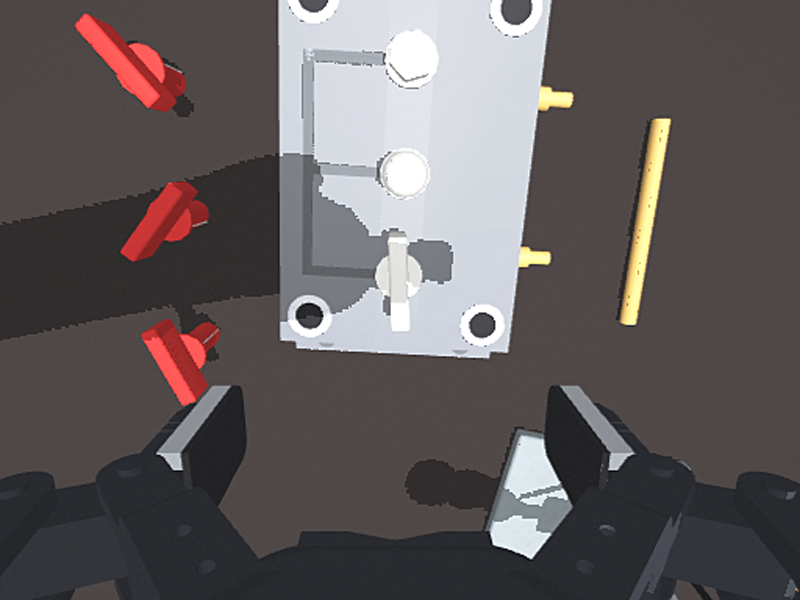

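The wrist view shows the T-plug handle's top face running from about (398,245) to (400,330), the flange at (399,275), knob at (404,173), hex at (411,58).

```bash
python3 - <<'E'
from h import *
import pickle
f=pickle.load(open("w1.pkl","rb")); k=512/800
a,b=[at_z(f,u*k,v*k,.10) for u,v in((398,244),(400,330))]
d=a-b; psi=np.arctan2(-d[0],d[1]); print(a,b,(a+b)/2,np.linalg.norm(d),psi)
print("flange",at_z(f,399*k,275*k,.074),"rings",*[at_z(f,u*k,v*k,.07)[:2] for u,v in((309,316),(482,325),(516,9),(313,-2))])
to([*((a+b)/2)[:2],.081],down(psi))
E
```

```text
[0.5774 0.0453 0.1   ] [ 0.5827 -0.0052  0.1   ] [0.58   0.0201 0.1   ] 0.05078126500753686 0.10416854395091414
flange [0.5801 0.0222 0.074 ] rings [ 0.5244 -0.0101] [ 0.6366 -0.0073] [0.6324 0.1758] [0.5204 0.1724]
dp [0.0017 0.0035 0.1589] rot [-0.0009  0.0009 -0.0259] rows 2.5439653564220843 0.13901670596833174
```

```bash
python3 -m handwheel '[{"dp":[0.002,0.003,0.05],"delta_rot":[0,0,-0.025]},{"dp":[0.002,0.003,0.09],"delta_rot":[0,0,-0.025]},{"dp":[0.002,0.003,0.12],"delta_rot":[0,0,-0.025]},{"dp":[0.002,0.003,0.145],"delta_rot":[0,0,-0.025]},{"dp":[0.002,0.003,0.158],"delta_rot":[0,0,-0.025]},{"dp":[0.002,0.003,0.158],"delta_rot":[0,0,-0.025]},{"dp":[0.002,0.003,0.158],"delta_rot":[0,0,-0.025]}]'
python3 -m handwheel '[{"dp":[0,0,0],"delta_rot":[0,0,0]},{"dp":[0,0,0],"delta_rot":[0,0,0]},{"dp":[0,0,0],"delta_rot":[0,0,0]},{"dp":[0,0,0],"delta_rot":[0,0,0]},{"dp":[0,0,0],"delta_rot":[0,0,0]},{"dp":[0,0,0],"delta_rot":[0,0,0]},{"dp":[0,0,0],"delta_rot":[0,0,0]},{"dp":[0,0,0],"delta_rot":[0,0,0]},{"dp":[0,0,0],"delta_rot":[0,0,0]},{"dp":[0,0,0],"delta_rot":[0,0,0]}]' 0 40
```

```text
clock: 2.82
tcp_pos: [0.5808, 0.0217, 0.0834]
orientation: [2.102, 2.333, 0.002]
contact_force: [0.5, 0.2, 0.1]
grip_width: 0.0853
gripper_force: 0.0
clock: 4.08
tcp_pos: [0.5801, 0.022, 0.0824]
orientation: [2.102, 2.335, 0.0]
contact_force: [-1.8, 0.8, 3.7]
grip_width: 0.0102
gripper_force: 41.1
```

```bash
python3 -m handwheel '[{"dp":[0,0,-0.01],"delta_rot":[0,0,0]},{"dp":[0,0,-0.03],"delta_rot":[0,0,0]},{"dp":[0,0,-0.06],"delta_rot":[0,0,0]},{"dp":[0,0,-0.09],"delta_rot":[0,0,0]},{"dp":[0,0,-0.12],"delta_rot":[0,0,0]},{"dp":[0,0,-0.14],"delta_rot":[0,0,0]},{"dp":[0,0,-0.14],"delta_rot":[0,0,0]},{"dp":[0,0,-0.14],"delta_rot":[0,0,0]},{"dp":[0,0,-0.14],"delta_rot":[0,0,0]}]'
python3 - <<'E'
from h import *
import pickle
f=grab("wrist"); pickle.dump(f,open("w2.pkl","wb"))
g=grab("scene"); pickle.dump(g,open("s2.pkl","wb"))
o=np.hstack([cv2.resize(f["img"],(400,300)),cv2.resize(g["img"][90:240,200:400],(400,300))]); cv2.imwrite("pics/w2.png",o)
# goal
yaw=-0.118; post=np.array([.788,-.200,0]); X=np.array([np.cos(yaw),np.sin(yaw),0]); Z=np.array([0,0,1.])
focus=post-.2*X+.175*Z; tz=(X-Z)/2**.5     # tool z forward-down
print("focus",focus)
# tool y in the vertical plane: from down yaw psi -> y=X; pitched 45 : y=(X+Z)/sqrt2
ty=(X+Z)/2**.5; Rt=R.from_matrix(np.c_[np.cross(ty,tz),ty,tz])
tcp=focus-tz*(.0824-.0475); print("tcp",tcp)
to(tcp,Rt)
print(status.get_obs()["joints"])
E
```

```text
clock: 5.2
tcp_pos: [0.5794, 0.0218, 0.2213]
orientation: [-2.101, -2.334, 0.002]
contact_force: [0.1, 0.3, 0.5]
grip_width: 0.0097
gripper_force: 40.5
focus [ 0.5894 -0.1765  0.175 ]
tcp [ 0.5649 -0.1735  0.1997]
dp [-0.1928 -0.0351  0.0218] rot [-0.7836 -0.0876  0.2115] rows 3.155516678908159 4.371522458143047
[ 0.2774  0.3837 -0.5387  1.7687  0.2226  1.0517 -0.2357]
```

View pics/w2.png

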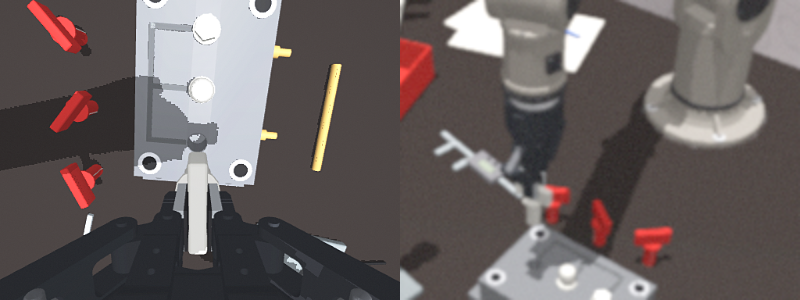

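The wrist view shows the plug in the fingers with its cavity empty at (197,140); knob and hex are still in place. Now I'll tip it over first, then go sideways.

```bash
python3 -m handwheel '[{"dp":[0,-0.01,0],"delta_rot":[-0.13,-0.015,0.035]},{"dp":[0,-0.02,0],"delta_rot":[-0.26,-0.03,0.07]},{"dp":[0,-0.035,0],"delta_rot":[-0.40,-0.045,0.105]},{"dp":[0,-0.035,0],"delta_rot":[-0.53,-0.06,0.14]},{"dp":[0,-0.035,0],"delta_rot":[-0.66,-0.075,0.175]},{"dp":[0,-0.035,0],"delta_rot":[-0.784,-0.088,0.211]},{"dp":[0,-0.035,0],"delta_rot":[-0.784,-0.088,0.211]},{"dp":[0,-0.035,0],"delta_rot":[-0.784,-0.088,0.211]},{"dp":[0,-0.035,0],"delta_rot":[-0.784,-0.088,0.211]}]'
cat >> h.py <<'E'
def goal():
    yaw=-0.118; post=np.array([.788,-.200,0]); X=np.array([np.cos(yaw),np.sin(yaw),0]); Z=np.array([0,0,1.])
    focus=post-.2*X+.175*Z; tz=(X-Z)/2**.5; ty=(X+Z)/2**.5
    return focus-tz*.035, R.from_matrix(np.c_[np.cross(ty,tz),ty,tz])
E
python3 - <<'E'
from h import *
to(*goal()); print(status.get_obs()["joints"])
E
```

```text
clock: 6.42
tcp_pos: [0.5449, 0.0189, 0.2219]
orientation: [1.844, 1.64, 0.683]
contact_force: [0.6, -0.6, -0.5]
grip_width: 0.0099
gripper_force: 40.4
dp [-0.1889  0.0142  0.0454] rot [ 0.0025 -0.0015  0.0003] rows 3.116238750167863 0.015698442715459466
[ 0.0711  0.0714 -0.4191  2.4202  1.7985  0.3531 -2.1319]
```

```bash
python3 -m handwheel '[{"dp":[-0.03,0.005,0.005],"delta_rot":[0,0,0]},{"dp":[-0.06,0.01,0.01],"delta_rot":[0,0,0]},{"dp":[-0.09,0.012,0.02],"delta_rot":[0,0,0]},{"dp":[-0.09,0.012,0.02],"delta_rot":[0,0,0]},{"dp":[-0.09,0.012,0.02],"delta_rot":[0,0,0]}]'
python3 - <<'E'
from h import *
to(*goal()); print(status.get_obs()["joints"])
E
```

```text
clock: 7.05
tcp_pos: [0.557, -0.0732, 0.2164]
orientation: [1.845, 1.64, 0.681]
contact_force: [-0.6, 1.0, -0.2]
grip_width: 0.0103
gripper_force: 40.4
dp [-0.0987  0.0021  0.0256] rot [ 0.0011 -0.0004  0.    ] rows 1.6322020522949412 0.006279808941269144
[ 0.3007  0.1004 -0.3618  2.4042  2.3113  0.204  -2.4225]
```

```bash
cat >> h.py <<'E'
def goal2(b=.14):
    p,Rt=goal(); f=p+Rt.apply([0,0,.035]); R2=Rt*R.from_rotvec([b,0,0]); return f-R2.apply([0,0,.035]),R2
E
python3 - <<'E'
from h import *
to(*goal2())
E
```

```text
dp [-0.0987  0.007   0.026 ] rot [ 0.1411 -0.0004  0.    ] rows 1.6370578596957874 0.7556224758300847
```

```bash
python3 -m handwheel '[{"dp":[0,0.002,0],"delta_rot":[0.07,0,0]},{"dp":[0,0.005,0.002],"delta_rot":[0.14,0,0]},{"dp":[-0.025,0.006,0.008],"delta_rot":[0.14,0,0]},{"dp":[-0.05,0.007,0.014],"delta_rot":[0.14,0,0]},{"dp":[-0.05,0.007,0.014],"delta_rot":[0.14,0,0]},{"dp":[-0.05,0.007,0.014],"delta_rot":[0.14,0,0]}]'
python3 - <<'E'
from h import *
to(*goal2()); print(status.get_obs()["joints"])
E
```

```text
clock: 7.8
tcp_pos: [0.5663, -0.1255, 0.212]
orientation: [1.944, 1.724, 0.58]
contact_force: [0.9, -0.4, -0.3]
grip_width: 0.0099
gripper_force: 40.4
dp [-0.0478  0.0009  0.012 ] rot [ 0.0016 -0.0004 -0.0018] rows 0.7892325493750197 0.013135519768222076
[ 0.9023  0.2078 -0.857   2.2482  1.0182  0.1901 -0.966 ]
```

```bash
python3 -m handwheel '[{"dp":[-0.016,0,0.004],"delta_rot":[0,0,0]},{"dp":[-0.032,0.001,0.008],"delta_rot":[0,0,0]},{"dp":[-0.048,0.001,0.012],"delta_rot":[0,0,0]},{"dp":[-0.048,0.001,0.012],"delta_rot":[0,0,0]},{"dp":[-0.048,0.001,0.012],"delta_rot":[0,0,0]},{"dp":[-0.048,0.001,0.012],"delta_rot":[0,0,0]}]'
python3 - <<'E'
from h import *
import pickle
to(*goal2()); print(status.get_obs()["joints"])
f=grab("wrist");g=grab("scene");t=grab("top"); pickle.dump((f,g,t),open("f3.pkl","wb"))
z=lambda i,s:cv2.resize(i,s,interpolation=cv2.INTER_CUBIC)
o=np.vstack([np.hstack([z(g["img"][90:240,100:300],(400,300)),z(t["img"][90:240,200:400],(400,300))]),np.hstack([z(f["img"],(400,300)),z(t["img"],(400,300))])]);cv2.imwrite("pics/f3.png",o)
E
```

```text
clock: 8.55
tcp_pos: [0.5686, -0.1723, 0.2031]
orientation: [1.94, 1.728, 0.579]
contact_force: [-0.3, 0.1, -1.1]
grip_width: 0.0101
gripper_force: 40.4
dp [-0.0017 -0.0001  0.0002] rot [ 0.0023 -0.0009  0.0021] rows 0.02660584687575969 0.017333796964392256
[ 1.0631  0.2822 -0.9315  2.2192  1.0387  0.1843 -0.8658]
```

View pics/f3.png

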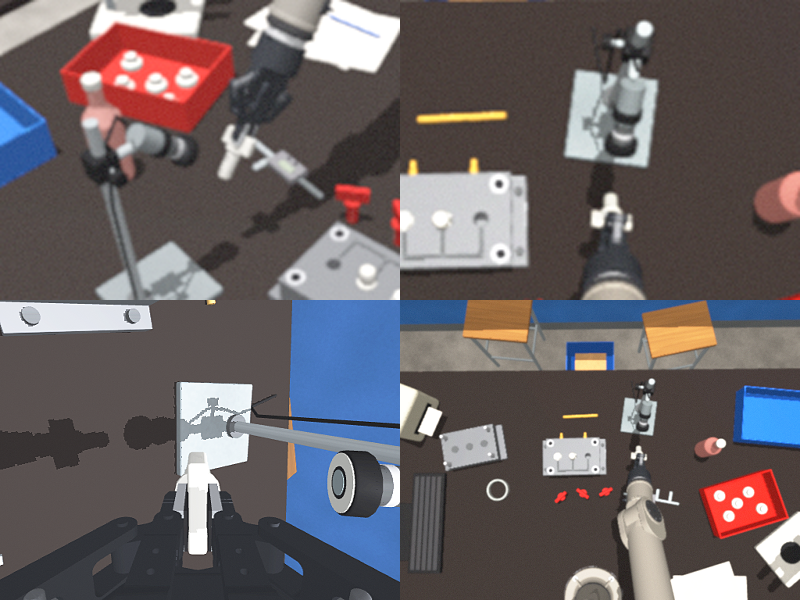

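The scene, top and wrist views show the plug held tipped in front of the camera, stem toward the lens axis. The lens face is at (340,483) in the wrist quadrant. I'll check the lens projection numerically before handing in.

```bash
python3 - <<'E'
from h import *
import pickle
f,g,t=pickle.load(open("f3.pkl","rb"))
p,Rt=goal(); fo=p+Rt.apply([0,0,.035]); d=Rt.apply([0,1,0]); lens=fo+.1*d
print("lens",lens,"pred px",proj(f,lens),"seen",(340*1.28,183*1.28))
o=status.get_obs(); Ro=R.from_rotvec(o["orientation"]); tz=Ro.apply([0,0,1]); foot=o["tcp_pos"]+tz*.0575
print("foot",foot,"top px crop",[ (u-200)*2+400 for u in[proj(t,foot)[0]]],(proj(t,foot)[1]-90)*2,"scene crop",(proj(g,foot)[0]-100)*2,(proj(g,foot)[1]-90)*2)
print("sq deg",np.degrees(np.arccos(tz@d)), "tilt",np.degrees(np.arccos(-tz[2])),"offset",Rt.inv().apply(o["tcp_pos"]+tz*.035-fo),np.abs(o["qvel"]).max())
E
```

```text
lens [ 0.6596 -0.1848  0.2457] pred px (np.float64(433.20021465636864), np.float64(239.8465352635514)) seen (435.2, 234.24)
foot [ 0.603  -0.1771  0.1572] top px crop [np.float64(609.3771203469797)] 196.853467043332 scene crop 223.20740182530955 176.39462063013235
sq deg 97.89773360175766 tilt 37.102268709897864 offset [ 0.001   0.0001 -0.0001] 0.007597031194582146
```

```bash
python3 -m handwheel '[{"dp":[0,0,0],"delta_rot":[0,0,0]},{"dp":[0,0,0],"delta_rot":[0,0,0]},{"dp":[0,0,0],"delta_rot":[0,0,0]},{"dp":[0,0,0],"delta_rot":[0,0,0]}]' && python3 -c "
from h import *
print(r.hand_in())"
```

```text
clock: 9.2
tcp_pos: [0.5683, -0.1738, 0.2028]
orientation: [1.942, 1.726, 0.578]
contact_force: [-0.8, 0.4, -0.2]
grip_width: 0.0099
gripper_force: 40.4
the job is handed in; nothing more can be done
None
```

The job is handed in, with no verdict returned: the T-handled plug is held still in front of the inspection camera, its stem middle about 1 mm from the focus by my estimate and 8° off square to the line of sight.

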